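# Find the loose terminal bolt and hold its cap open

## Task

First make the terminal block safe: take the isolating rod out of its stand and push it down fully home into the narrow socket at the end of the block. Then tap the bolt heads from above, one after another, until you find the loose one (it drops and stays down), lift that terminal's hinged cap by its tongue to well over half open (about 50 degrees or more) and finish while still holding it there with the fingers. Do not lift the cap of a bolt that has not dropped, leave the other caps shut, and do not disturb the multimeter, screwdriver and cutters.

Things in the scene. Friction and masses are not known exactly. Their poses are not given: they have to be found in the camera images.
- block: Black three-terminal block fixed on the desk, body 83 x 210 x 28 mm (x -35 to 48, y -85 to 125 mm). Origin on the desk; x away from the robot, towards the cap hinges (yaw up to 0.3 rad either way), y along the row, to the left, z up. Bolts 1, 2, 3 stand at x 8, y -50, 20, 90 mm; the grey square socket tower, 40 x 40 mm, 58 mm high, at x 15, y -105 mm.
- socket_mouth (a point): Centre of the narrow opening in the top of the socket tower, 58 mm above the desk: an upright round hole 10.5 mm in diameter with a 2 mm lead-in chamfer, 52 mm deep.
- socket_seat (a point): Point on the socket's axis 46 mm below its mouth (12 mm above the desk): where the foot of the rod is when the rod is fully home.
- rod: Loose isolating rod, 80 mm tall, about 30 g, upright in its stand: white shaft 8 mm in diameter, 46 mm long, with a pointed foot; above it a collar 21 mm in diameter, 4 mm thick, that stops it in the socket; then a round grey grip 14 mm in diameter, 50 to 80 mm above the foot. Origin at the centre of the foot, z up along the rod.
- stand: Aluminium block 50 x 50 x 50 mm (foot flange 62 mm) fixed on the desk, with an upright round hole 13 mm in diameter in which the rod hangs loosely by its collar. Origin under its centre, z up.
- bolt_1_top (a point): Centre of the top of the steel bolt head of terminal 1 (next to the socket tower): hexagonal head 18 mm across that sticks up 13 mm through a round 24 mm hole in the shut cap; its top is 50 mm above the desk before it drops. Any of the three may be the loose one; they look alike.
- bolt_1 (a joint): How far bolt 1 has dropped, in m: 0 at the start. A tight bolt gives less than 2 mm under a tap; the loose one gives way to a push of about 2 N, drops 7 mm and stays down (its head then still stands 6 mm above the cap).
- pin_1 (a point): Grey hinged cap of terminal 1: plate 58 x 42 x 5 mm, top 37 mm above the desk, with the bolt's hole, and a straight tongue 10 mm thick (along y), 14 mm high, jutting towards the robot past the block's front edge. This point lies midway on the hinge axis, 34.5 mm above the desk. In the block's axes from here, the shut cap's plate spans x 0 to -58, its tongue -56 to -110 mm.
- tongue_1 (a point): Grip point on the tongue of cap 1: in its middle plane, 92 mm from the hinge axis and 37 mm above the desk when shut; pinch the tongue across its 10 mm thickness.
- cap_1 (a joint): Opening angle of cap 1 in rad: 0 shut, up to 1.25 at its stop; the tongue swings up and back about the block's y axis through pin_1. A weak spring (under 0.05 N m) and its weight shut it when let go.
- bolt_2_top (a point): Centre of the top of the steel bolt head of terminal 2 (the middle): hexagonal head 18 mm across that sticks up 13 mm through a round 24 mm hole in the shut cap; its top is 50 mm above the desk before it drops. Any of the three may be the loose one; they look alike.
- bolt_2 (a joint): How far bolt 2 has dropped, in m: 0 at the start. A tight bolt gives less than 2 mm under a tap; the loose one gives way to a push of about 2 N, drops 7 mm and stays down (its head then still stands 6 mm above the cap).
- pin_2 (a point): Grey hinged cap of terminal 2: plate 58 x 42 x 5 mm, top 37 mm above the desk, with the bolt's hole, and a straight tongue 10 mm thick (along y), 14 mm high, jutting towards the robot past the block's front edge. This point lies midway on the hinge axis, 34.5 mm above the desk. In the block's axes from here, the shut cap's plate spans x 0 to -58, its tongue -56 to -110 mm.
- tongue_2 (a point): Grip point on the tongue of cap 2: in its middle plane, 92 mm from the hinge axis and 37 mm above the desk when shut; pinch the tongue across its 10 mm thickness.
- cap_2 (a joint): Opening angle of cap 2 in rad: 0 shut, up to 1.25 at its stop; the tongue swings up and back about the block's y axis through pin_2. A weak spring (under 0.05 N m) and its weight shut it when let go.
- bolt_3_top (a point): Centre of the top of the steel bolt head of terminal 3 (the +y end): hexagonal head 18 mm across that sticks up 13 mm through a round 24 mm hole in the shut cap; its top is 50 mm above the desk before it drops. Any of the three may be the loose one; they look alike.
- bolt_3 (a joint): How far bolt 3 has dropped, in m: 0 at the start. A tight bolt gives less than 2 mm under a tap; the loose one gives way to a push of about 2 N, drops 7 mm and stays down (its head then still stands 6 mm above the cap).
- pin_3 (a point): Grey hinged cap of terminal 3: plate 58 x 42 x 5 mm, top 37 mm above the desk, with the bolt's hole, and a straight tongue 10 mm thick (along y), 14 mm high, jutting towards the robot past the block's front edge. This point lies midway on the hinge axis, 34.5 mm above the desk. In the block's axes from here, the shut cap's plate spans x 0 to -58, its tongue -56 to -110 mm.
- tongue_3 (a point): Grip point on the tongue of cap 3: in its middle plane, 92 mm from the hinge axis and 37 mm above the desk when shut; pinch the tongue across its 10 mm thickness.
- cap_3 (a joint): Opening angle of cap 3 in rad: 0 shut, up to 1.25 at its stop; the tongue swings up and back about the block's y axis through pin_3. A weak spring (under 0.05 N m) and its weight shut it when let go.
- multimeter: Bystander: yellowish handheld multimeter, 140 x 67 x 44 mm, lying behind the block. Origin under its centre.
- screwdriver: Bystander: screwdriver 170 mm long, lying behind the block. Origin under its centre.
- flush_cutters: Bystander: dark blue flush cutters, 53 x 123 x 13 mm, lying to the right behind the block. Origin under their centre.
There are look-alikes about, which are no part of the job. Leave any red look-alike of the stand alone.

How it is judged:
By the outcome, as a careful person would: the job done as asked, in the order asked, and still so for the second after the job is handed in, while the arm keeps its last pose, push and grip.
It also fails if it takes over 58 s, if anything falls off the work surface, if the arm or the gripper's body presses on something with over 40 N, if the wrist force passes 120 N, or if a joint passes its speed limit or range.

## Robot

A 6-joint arm with a two-finger parallel gripper is mounted at the origin on a cart in front of the work surface, level with it; the furniture and walls round the work are solid. World frame = base frame: x ahead of the robot, y to its left, z up, the work surface at z = 0. Lengths are in m, angles in rad, forces in N, time in s.
With the tool pointing down it reaches from about 0.35 to 1 m from the base axis. Payload 7.1 kg.
Tool frame: the origin (TCP) lies midway between the tips of the shut fingers; the grasp point (between the pads) lies 19 mm behind it; z points along the fingers, y is the direction in which the jaws open and shut (so a half turn about z gives the same grasp; the last joint's range is limited). The gripper opens to 85 mm and grips with 20 to 120 N. Pads are 22 mm wide; open, the fingers measure 114 mm over their backs; the gripper's body (76 mm by 85 mm) begins 54 mm behind the grasp point. The pads swing forward as they close: fully open they stand 13 mm farther back than shut.
Start: joints at [1.312, 0.423, 1.63, -0, 1.089, -0.019], TCP at [0.148, 0.607, 0.231] pointing down, gripper open.
Joint ranges: [-3, 3], [-0.9, 2.11], [0.09, 2.58], [-1.31, 4.45], [0.11, 2.69], [-2.54, 2.54]. Speed limits (rad/s): [2.39, 2.39, 3.01, 3.14, 3.14, 3.14].

## Interface

Orientations are given as a 3x3 rotation matrix whose columns are the frame's x, y, z axes.
In Python, from workcell import env gives the robot as it stands.
- The arm moves only by the shell command python3 -m handwheel 'ROWS' [FORCE]. ROWS is JSON, a list of rows, each a list of 7 numbers: the turn, a rotation vector about the tool's x, y, z in rad, then the shift along the tool's x, y, z in mm, then the opening, from 0 (shut) to 1 (fully open). In form: [[rx, ry, rz, x, y, z, gripper], ...]. A call has 1 to 5 rows; each row shifts and turns the pose as measured when the row begins, along the tool's axes as they then stand; what a row does not reach is not made up. A row lasts 1/10 s, in which the tool goes at most 50 mm and 8.59 degrees, less where a joint would pass 70% of its speed; a pose out of reach is approached as far as the arm can. A call is refused whole if a number of a shift passes 50 or a number of a turn 0.15, either way. A call with a gripper value outside its range is refused whole. The fingers move at their own pace and stop on an object; FORCE is the grip in N (left out, the last holds). Time passes only in rows, so rows that do not move let the fingers close. It gives the time, the measured TCP pose, the force and the opening at its end, in the units of the state.
- env.observe(): the state, without advancing time (a new reading comes with each control period).
- env.read_camera(name): name is "scene" or "top" or "wrist"; returns a dict with "pixels" (384x512x3 uint8, blue, green, red), "depth" (384x512 float32, m along the optical axis (not along the pixel's ray), 0 where there is no reading), "intrinsics" (3x3 intrinsics, pixels), "R" (3x3) and "t" (3): a world point X has camera coordinates R X + t; the wrist camera has in their place "hand_eye" (4x4, takes a point from camera to tool coordinates, whose origin is the TCP and whose axes are the flange's). Camera axes: x right, y down, z forward; pixel columns grow to the right and rows downward; lengths in m; the calibration is good to about 2 mm. A picture is of the moment at which its call begins: read the wrist's pose just before it.
- env.hand_in(): hands the job in, once; it reports no verdict.
The state is a dict: "clock": time; "joint_positions": joint angles; "dq": joint speeds; "joint_efforts": joint torques, N m; "ee_pos": TCP position; "orientation": TCP orientation; "force": force on the tool from outside, world axes, zero at the start; "torque": the same for the moment, N m; "gripper_width": finger opening in m.
Only numpy, scipy, OpenCV 4.12 (cv2) and the standard library are available. Lean on these libraries where they do the work, as an engineer would, in place of code of your own. Each camera call takes 0.05 s, during which the arm holds its last target.

## Working session

There is one attempt and no reset: what is moved stays moved. The work goes in short steps, Python scripts to look and compute and a shell command to move; the robot and the scene stay as the last step left them, time stands still between calls to the robot, and variables do not carry over. Pictures are saved under pics/ and viewed, and the job is handed in when it is done.

```bash
ls; mkdir -p pics; python3 - <<'E'
from workcell import env
import cv2,numpy as np
s=env.observe();print(s)
for n in("scene","top"):
    c=env.read_camera(n);cv2.imwrite(f"pics/{n}0.png",c["pixels"]);np.savez(f"{n}0.npz",**c)
    print(n,c["intrinsics"],c["R"],c["t"])
E
```

```text
pics
{'clock': 0.0, 'joint_positions': array([ 1.31200903e+00,  4.23829593e-01,  1.63069786e+00, -4.00950914e-06,
        1.08861167e+00, -1.89919521e-02]), 'dq': array([-5.48582837e-04, -1.45773740e-03, -1.31999806e-03,  1.59719863e-03,
       -1.95164535e-05,  9.97288099e-05]), 'joint_efforts': array([-1.07481112e-03, -5.57392538e+01, -2.81753719e+01, -4.03563638e-05,
        7.14138194e-03,  2.55757058e-06]), 'ee_pos': array([0.14826937, 0.60658841, 0.23054963]), 'orientation': array([[-9.71387038e-01,  2.37501721e-01, -3.92321266e-04],
       [ 2.37502044e-01,  9.71385887e-01, -1.49588565e-03],
       [ 2.58199251e-05, -1.54626103e-03, -9.99998804e-01]]), 'force': array([-0.94539327, -0.69879522, -0.40411813]), 'torque': array([ 0.0139254 , -0.00288726, -0.04933461]), 'gripper_width': 0.08567174703781269}
scene [[393.60548889   0.         249.56251851]
 [  0.         393.60548889 192.50848576]
 [  0.           0.           1.        ]] [[ 0.90060641 -0.43440078  0.01428486]
 [-0.25977879 -0.56434535 -0.78360022]
 [ 0.34845814  0.70200448 -0.62110115]] [-0.55032847  0.1649034   0.88790163]
top [[387.60635173   0.         253.79442429]
 [  0.         387.60635173 189.32510369]
 [  0.           0.           1.        ]] [[ 0.02325206 -0.99966195  0.01163267]
 [-0.98702967 -0.02480392 -0.1586102 ]
 [ 0.15884512 -0.00779378 -0.98727275]] [-0.09931148  0.59120175  0.89969419]
```

View pics/scene0.png

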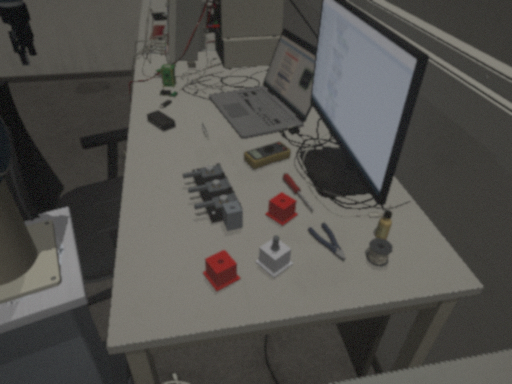

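View pics/top0.png

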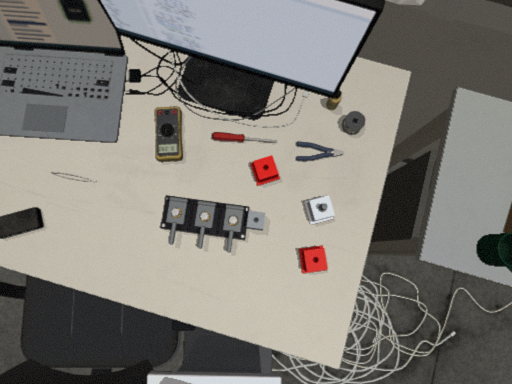

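The scene picture shows the aluminium stand with the rod at (275,255), red look-alikes at (282,208) and (221,268). In the top picture the stand is at (320,208), the reds at (265,170) and (314,260), and the block at about (205,217) with its socket tower at (256,220). Candidates for the rod's stand are only these three, and the aluminium one holds the rod. Next I crop closer.

```bash
cat > h.py <<'E'
import numpy as np,cv2
def load(n):
    return dict(np.load(n+".npz"))
def at_z(c,u,v,z):
    K,R,t=c["intrinsics"],c["R"],c["t"]
    d=R.T@np.linalg.inv(K)@np.array([u,v,1.]); o=-R.T@t
    return o+d*(z-o[2])/d[2]
def dep(c,u,v):
    K,R,t=c["intrinsics"],c["R"],c["t"]
    z=c["depth"][int(round(v)),int(round(u))]
    return R.T@(np.linalg.inv(K)@np.array([u,v,1.])*z-t)
def proj(c,X):
    p=c["R"]@np.array(X)+c["t"]; p=c["intrinsics"]@p; return p[:2]/p[2]
def crop(c,u0,v0,w,h,s,fn):
    im=c["pixels"][v0:v0+h,u0:u0+w]
    im=cv2.resize(im,None,fx=s,fy=s,interpolation=cv2.INTER_CUBIC)
    cv2.imwrite(fn,im)
E
python3 - <<'E'
from h import *
c=load("top0"); crop(c,150,180,130,80,6,"pics/tc1.png"); crop(c,290,185,70,50,10,"pics/tc2.png")
c=load("scene0"); crop(c,175,155,130,125,5,"pics/sc1.png")
E
```

```text
(no output)
```

View pics/tc1.png

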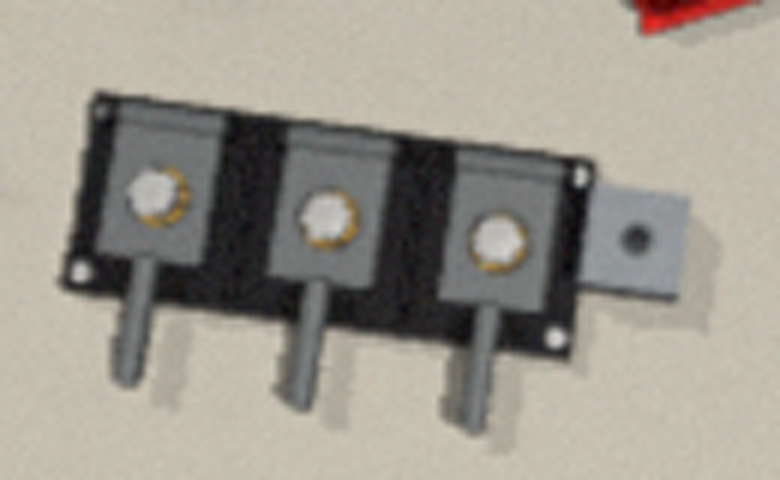

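View pics/tc2.png

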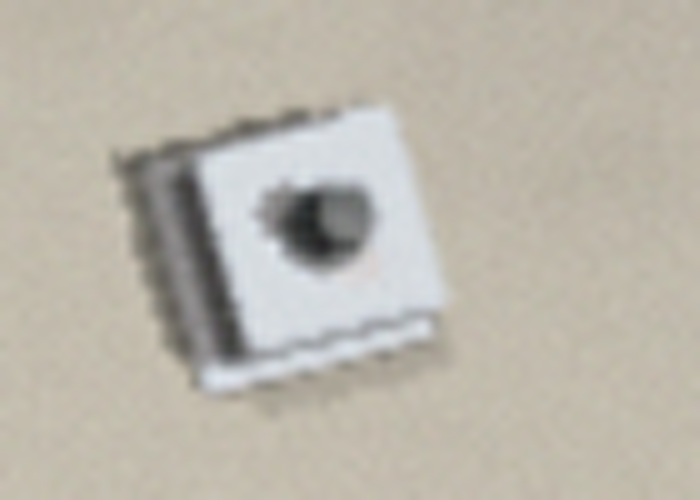

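View pics/sc1.png

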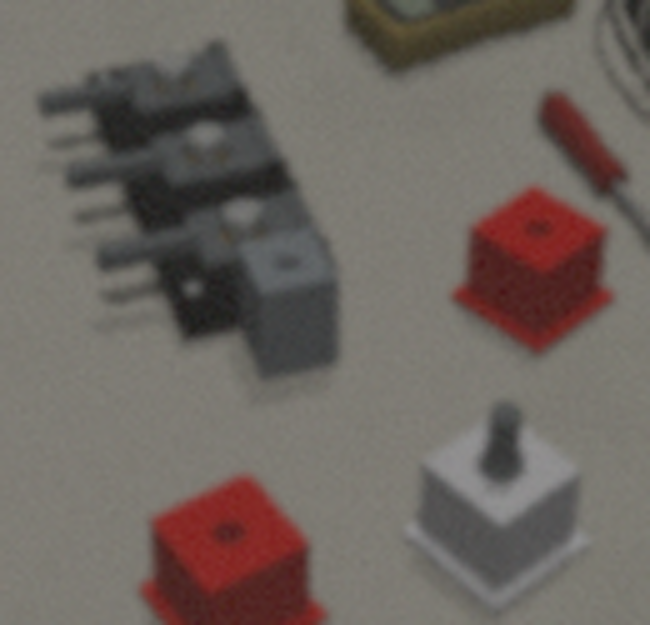

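```bash
python3 - <<'E'
from h import *
c=load("top0")
f=lambda a,b,s,u,v:((a+.5)/s-.5+u,(b+.5)/s-.5+v)
P={}
for n,a,b,z in(("b3",155,192,.05),("b2",326,216,.05),("b1",498,240,.05),("sock",636,239,.058)):
    u,v=f(a,b,6,150,180);P[n]=at_z(c,u,v,z);print(n,u,v,P[n],"depth",dep(c,u,v))
u,v=f(345,213,10,290,185);print("rodtop",at_z(c,u,v,.084),dep(c,u,v))
# stand top corners
cs=[(200,155),(393,103),(447,303),(250,352)]
q=[at_z(c,*f(a,b,10,290,185),.05) for a,b in cs];print("stand",np.mean(q,0),[np.linalg.norm(q[i]-q[(i+1)%4]) for i in range(4)])
tc=[(584,183),(690,196),(672,297),(578,290)]
q=[at_z(c,*f(a,b,6,150,180),.058) for a,b in tc];print("tower",np.mean(q,0),[np.linalg.norm(q[i]-q[(i+1)%4]) for i in range(4)])
loc=np.array([[8,90],[8,20],[8,-50],[15,-105]])/1000
W=np.array([P[k][:2] for k in("b3","b2","b1","sock")])
A=loc-loc.mean(0);B=W-W.mean(0);U,S,V=np.linalg.svd(A.T@B);R=(U@V).T
print("yaw",np.arctan2(R[1,0],R[0,0]),"orig",W.mean(0)-R@loc.mean(0),"res",(W-(loc@R.T+W.mean(0)-R@loc.mean(0)))*1e3)
s=load("scene0")
for n,a,b,z in(("b3",175,75,.05),("b2",207,135,.05),("b1",242,212,.05),("sock",289,262,.058),("rodtop",506,408,.084)):
    u,v=f(a,b,5,175,155);print(n,at_z(s,u,v,z),dep(s,u,v))
E
```

```text
b3 175.41666666666666 211.58333333333334 [0.53399599 0.10265661 0.05      ] depth [0.53407879 0.10282052 0.04915148]
b2 203.91666666666666 215.58333333333334 [0.5260112  0.03365231 0.05      ] depth [0.5260872  0.03375408 0.04914638]
b1 232.58333333333331 219.58333333333334 [ 0.51804859 -0.03564497  0.05      ] depth [ 0.51824192 -0.03553698  0.04759829]
sock 255.58333333333331 219.41666666666666 [ 0.51913106 -0.09086854  0.058     ] depth [ 0.52235412 -0.09142969  0.01886781]
rodtop [ 0.55259727 -0.24987525  0.084     ] [ 0.55259409 -0.24987027  0.08402602]
stand [ 0.55299261 -0.25090798  0.05      ] [np.float64(0.049150679715763625), np.float64(0.05022137655590443), np.float64(0.049489630793313096), np.float64(0.04915154350976014)]
tower [ 0.5181624 -0.0889066  0.058    ] [np.float64(0.04264561473984127), np.float64(0.040847682464248754), np.float64(0.03737442191383534), np.float64(0.0426660485351917)]
yaw -0.11285899494451287 orig [0.51587571 0.01472532] res [[ 0.03541441 -0.59518978]
 [-0.06600316 -0.04482316]
 [-0.14524157  0.21257468]
 [ 0.17583032  0.42743826]]
b3 [0.53027261 0.09282754 0.05      ] [0.53164099 0.0967443  0.04709899]
b2 [0.52555706 0.03306563 0.05      ] [0.52460893 0.03049973 0.05204202]
b1 [ 0.51719378 -0.03575881  0.05      ] [ 0.51724499 -0.03562843  0.0498865 ]
sock [ 0.5194763  -0.09068712  0.058     ] [ 0.52173924 -0.08539903  0.05308648]
rodtop [ 0.55365493 -0.2474518   0.084     ] [ 0.55293259 -0.24861317  0.08534541]
```

The crops show bolts 3, 2 and 1 at crop pixels (155,192), (326,216) and (498,240), the socket hole at (636,239), and the rod's grip top at (345,213) on the aluminium stand. The block fit leaves residuals under 0.6 mm (yaw -0.113), and the two cameras agree within 2.5 mm on the rod, the socket and bolts 1 and 2. Now I move above the rod.

```bash
python3 -m handwheel '[[0,0,-0.127,0,0,0,0.45],[0,0,0,-26,-42,3,0.45],[0,0,0,-26,-42,3,0.45],[0,0,0,-26,-42,3,0.45],[0,0,0,-26,-42,3,0.45]]' 40
cat >> h.py <<'E'
from scipy.spatial.transform import Rotation as Ro
YAW=-0.113; BO=np.array([0.5159,0.0147,0])
def bw(p): # block mm->world m
    c,s=np.cos(YAW),np.sin(YAW); p=np.array(p)/1e3
    return BO+np.array([c*p[0]-s*p[1],s*p[0]+c*p[1],p[2]])
def Rt(pitch,yaw=YAW): # tool: x=-block x,y=block y,z down; pitch>0 follows cap opening
    c,s=np.cos(yaw),np.sin(yaw)
    B=np.array([[c,-s,0],[s,c,0],[0,0,1]])
    return B@Ro.from_euler('y',pitch).as_matrix()@np.diag([-1,1,-1.])
def go(p,pitch=0,yaw=YAW):
    from workcell import env
    s=env.observe();R=s["orientation"]
    d=R.T@(np.array(p)-s["ee_pos"])*1e3
    r=Ro.from_matrix(R.T@Rt(pitch,yaw)).as_rotvec()
    print("t",round(s["clock"],2),"pos",s["ee_pos"].round(4),"shift",d.round(1),"turn",r.round(3),"F",s["force"].round(1),"w",round(s["gripper_width"],4),"q",s["joint_positions"].round(2))
E
python3 -c "
from h import *
go([.5528,-.25,.15])"
```

```text
clock: 0.6
ee_pos: [0.2329, 0.4287, 0.2164]
orientation: [[-0.995, 0.1, -0.001], [0.1, 0.995, -0.0], [0.001, -0.0, -1.0]]
force: [1.6, 0.6, -0.0]
gripper_width: 0.0383
t 0.6 pos [0.2329 0.4287 0.2164] shift [-386.1 -643.4   66.4] turn [-0.    -0.001  0.013] F [ 1.6  0.6 -0. ] w 0.0383 q [ 1.05  0.24  1.94  0.    0.96 -0.42]
```

```bash
python3 -m handwheel '[[0,0,0.013,-26,-42,3,0.45],[0,0,0,-26,-42,3,0.45],[0,0,0,-26,-42,3,0.45],[0,0,0,-26,-42,3,0.45],[0,0,0,-26,-42,3,0.45]]' >/dev/null;
python3 -m handwheel '[[0,0,0,-26,-42,3,0.45],[0,0,0,-26,-42,3,0.45],[0,0,0,-26,-42,3,0.45],[0,0,0,-26,-42,3,0.45],[0,0,0,-26,-42,3,0.45]]' >/dev/null
python3 -c "
from h import *
go([.5528,-.25,.15])"
```

```text
t 1.6 pos [ 0.4428 -0.0244  0.1862] shift [-134.1 -212.1   36.4] turn [-0.     0.001  0.003] F [ 1.2  1.4 -0.1] w 0.038 q [-0.08  0.22  2.06 -0.    0.86 -1.54]
```

```bash
python3 -m handwheel '[[0,0,0,-26,-42,3,0.45],[0,0,0,-26,-42,3,0.45],[0,0,0,-26,-42,3,0.45],[0,0,0,-26,-42,3,0.45],[0,0,0,-26,-40,3,0.45]]' >/dev/null
python3 -c "
from h import *
go([.5528,-.25,.13])"
python3 -m handwheel '[[0,0,0,0,0,0,0.45]]' >/dev/null
python3 - <<'E'
from h import *
from workcell import env
s=env.observe();c=env.read_camera("wrist")
np.savez("w1.npz",p=s["ee_pos"],o=s["orientation"],**c)
cv2.imwrite("pics/w1.png",c["pixels"]);print(c["hand_eye"],c["intrinsics"])
go([.5528,-.25,.13])
E
```

```text
t 2.1 pos [ 0.5476 -0.2505  0.17  ] shift [-5.1  1.  40. ] turn [ 0.001 -0.001  0.   ] F [0.6 0.5 0.2] w 0.038 q [-0.45  0.47  1.73  0.    0.95 -1.91]
[[ 7.66127565e-04 -9.60809849e-01 -2.77207229e-01  6.83007182e-02]
 [ 9.99999687e-01  6.81908353e-04  4.00217065e-04  7.11719631e-04]
 [-1.95502572e-04 -2.77207449e-01  9.60810071e-01 -1.42727355e-01]
 [ 0.00000000e+00  0.00000000e+00  0.00000000e+00  1.00000000e+00]] [[328.84702662   0.         256.86323569]
 [  0.         328.84702662 193.14833814]
 [  0.           0.           1.        ]]
t 2.25 pos [ 0.5482 -0.2533  0.1691] shift [-4.3  3.8 39.1] turn [ 0.001 -0.001 -0.003] F [-0.4 -0.5 -0.8] w 0.0383 q [-0.45  0.47  1.72  0.    0.95 -1.91]
```

View pics/w1.png

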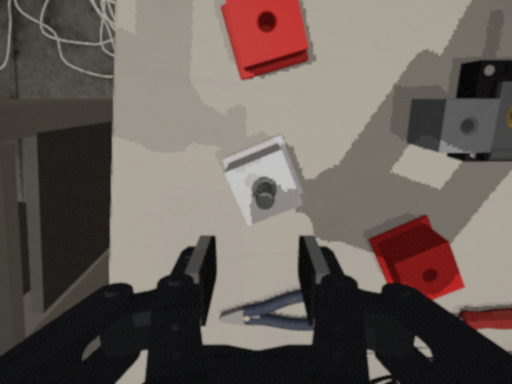

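The wrist picture shows the rod's grip at about (264,188) on the aluminium stand, and the socket hole at (468,125). I check both against the top-camera numbers.

```bash
cat >> h.py <<'E'
def wr(n):
    c=dict(np.load(n+".npz"));H=c["hand_eye"];Rcw=c["o"]@H[:3,:3];tc=c["p"]+c["o"]@H[:3,3]
    c["R"]=Rcw.T;c["t"]=-Rcw.T@tc;return c
E
python3 - <<'E'
from h import *
c=wr("w1")
crop(c,220,140,90,90,7,"pics/w1a.png"); crop(c,400,80,112,90,7,"pics/w1b.png")
print("proj rodtop",proj(c,[.5528,-.25,.084]),"sock",proj(c,bw([15,-105,58])))
E
```

```text
proj rodtop [263.94897124 199.16427478] sock [466.5036554  123.57013446]
```

View pics/w1a.png

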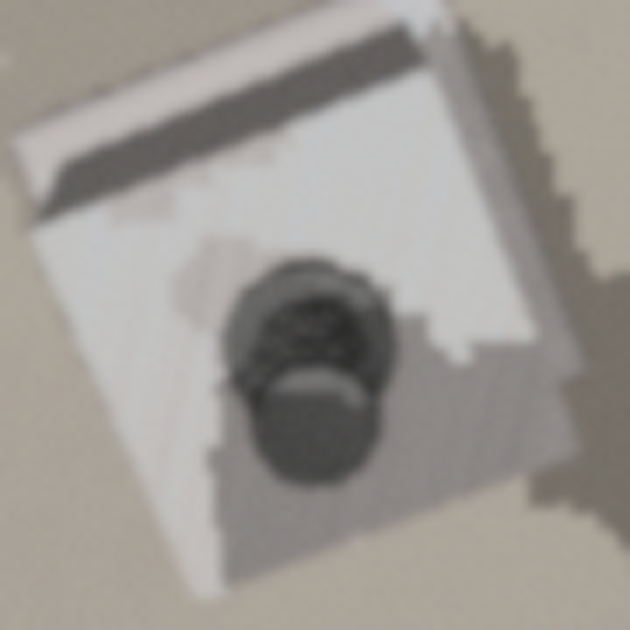

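View pics/w1b.png

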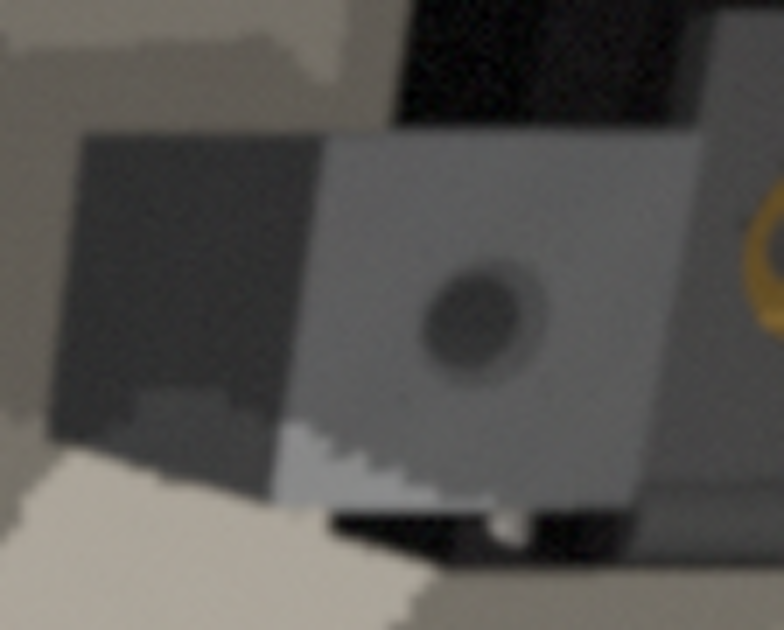

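```bash
python3 -m handwheel '[[0,0,0,-4.5,3.8,15,0.45],[0,0,0,0,0,30,0.45],[0,0,0,0,0,0,0.45]]' >/dev/null
python3 -c "
from h import *
go([.5528,-.2505,.058])"
```

```text
t 2.55 pos [ 0.5518 -0.2472  0.121 ] shift [-1.6 -3.3 63. ] turn [ 0.002 -0.003 -0.003] F [-0.4 -0.4  0.1] w 0.0386 q [-0.44  0.54  1.74  0.    0.87 -1.9 ]
```

```bash
python3 -m handwheel '[[0.002,-0.003,-0.003,-1.6,-3.3,25,0.45],[0,0,0,0,0,22,0.45],[0,0,0,0,0,8,0.45],[0,0,0,0,0,0,0.45]]' 
python3 -c "
from h import *
go([.5528,-.2505,.058])"
```

```text
clock: 2.95
ee_pos: [0.5531, -0.2458, 0.0658]
orientation: [[-0.994, 0.107, -0.001], [0.107, 0.994, 0.001], [0.001, 0.001, -1.0]]
force: [-0.3, 0.2, -0.2]
gripper_width: 0.0383
t 2.95 pos [ 0.5531 -0.2458  0.0658] shift [-0.2 -4.7  7.8] turn [ 0.001 -0.001  0.006] F [-0.3  0.2 -0.2] w 0.0383 q [-0.44  0.62  1.76  0.    0.76 -1.9 ]
```

```bash
python3 -m handwheel '[[0,0,0,0,-4.7,4,0.45],[0,0,0,0,0,3.5,0.45],[0,0,0,0,0,0,0.45]]' >/dev/null
python3 -c "
from h import *
go([.5528,-.2505,.058])"
```

```text
t 3.25 pos [ 0.5541 -0.2505  0.0605] shift [ 1.3 -0.2  2.5] turn [-0.     0.002  0.007] F [ 0.2  0.1 -0.3] w 0.0382 q [-0.44  0.63  1.76  0.    0.75 -1.91]
```

```bash
python3 -m handwheel '[[0,0,0.007,1.3,0,2.5,0.3],[0,0,0,0,0,0,0],[0,0,0,0,0,0,0],[0,0,0,0,0,0,0],[0,0,0,0,0,0,0]]' 40
python3 - <<'E'
from h import *
from workcell import env
go([.5528,-.2505,.058])
c=env.read_camera("wrist");cv2.imwrite("pics/w2.png",c["pixels"])
E
```

```text
clock: 3.75
ee_pos: [0.5534, -0.251, 0.0594]
orientation: [[-0.993, 0.114, 0.005], [0.114, 0.993, -0.001], [-0.005, -0.001, -1.0]]
force: [-0.1, 0.6, -0.6]
gripper_width: 0.0128
t 3.75 pos [ 0.5534 -0.251   0.0594] shift [0.6 0.4 1.4] turn [-0.001  0.005 -0.001] F [-0.1  0.6 -0.6] w 0.0128 q [-0.45  0.63  1.76  0.    0.75 -1.9 ]
```

View pics/w2.png

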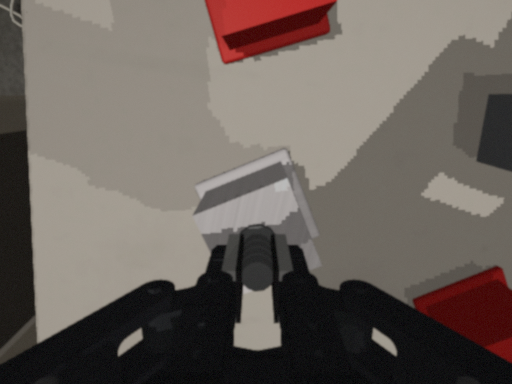

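The rod's grip at (257,262) is between the pads, width 12.8 mm. Lifting.

```bash
python3 -m handwheel '[[0,0.005,0,0,0,-10,0],[0,0,0,0,0,-30,0],[0,0,0,0,0,-40,0],[0,0,0,0,0,-20,0],[0,0,0,0,0,0,0]]' 60
python3 - <<'E'
from h import *
from workcell import env
s=env.observe();c=env.read_camera("wrist")
np.savez("w3.npz",p=s["ee_pos"],o=s["orientation"],**c)
cv2.imwrite("pics/w3.png",c["pixels"])
p=bw([15,-105,0]);p[2]=.16;go(p)
E
```

```text
clock: 4.3
ee_pos: [0.5535, -0.2508, 0.1643]
orientation: [[-0.993, 0.114, -0.002], [0.114, 0.993, -0.0], [0.002, -0.001, -1.0]]
force: [-0.4, 0.6, 0.4]
gripper_width: 0.0115
t 4.35 pos [ 0.553  -0.2506  0.163 ] shift [ 52.  154.4   3.2] turn [-0.    -0.003 -0.001] F [ 0.6  0.  -0.3] w 0.0122 q [-0.44  0.48  1.72 -0.    0.95 -1.9 ]
```

View pics/w3.png

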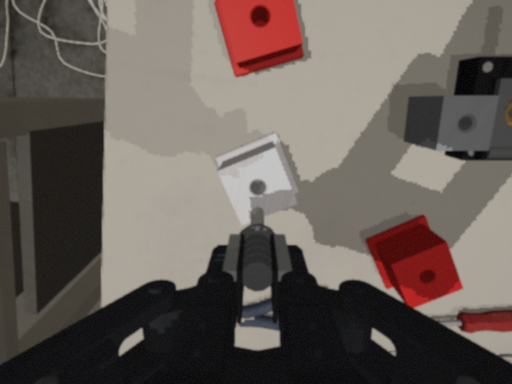

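```bash
python3 -m handwheel '[[0,-0.003,0,10,30,0,0],[0,0,0,13,40,0,0],[0,0,0,13,40,0,0],[0,0,0,11,30,0,0],[0,0,0,5,12,0,0]]' 60 >/dev/null
python3 -m handwheel '[[0,0,0,0,0,0,0],[0,0,0,0,0,0,0]]' >/dev/null
python3 - <<'E'
from h import *
from workcell import env
s=env.observe();c=env.read_camera("wrist")
np.savez("w4.npz",p=s["ee_pos"],o=s["orientation"],**c)
cv2.imwrite("pics/w4.png",c["pixels"])
c=wr("w4");crop(c,200,120,120,90,6,"pics/w4a.png")
p=bw([15,-105,0]);p[2]=.16;go(p)
p[2]=.058;print(proj(c,p),"foot",proj(c,s["ee_pos"]+s["orientation"]@[0,0,.0554]))
for n in("scene","top"):
    c=env.read_camera(n);np.savez(f"{n}4.npz",**c)
c=load("scene4");crop(c,190,120,100,100,6,"pics/s4.png")
E
```

```text
t 5.1 pos [ 0.5139 -0.0898  0.1562] shift [-5.2 -0.9 -3.9] turn [-0.    -0.009 -0.004] F [-0.3 -0.8 -1. ] w 0.0117 q [-0.2   0.38  1.91 -0.    0.86 -1.65]
[254.28450576 199.31294557] foot [255.60554894 209.95336286]
```

View pics/w4a.png

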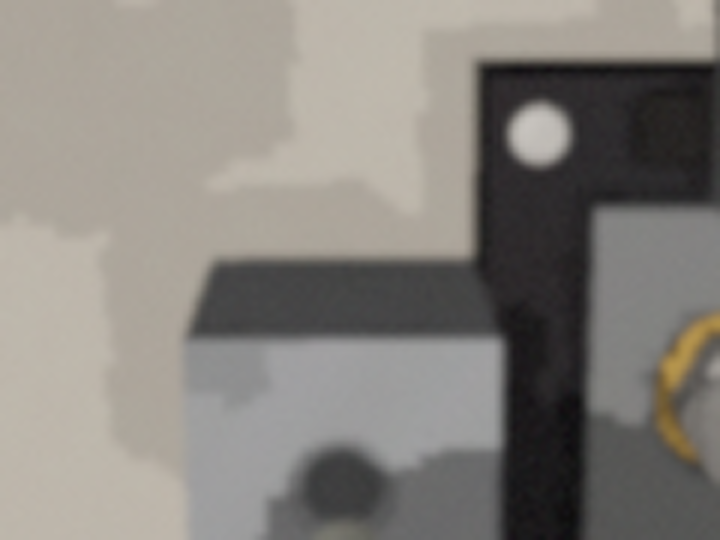

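View pics/s4.png

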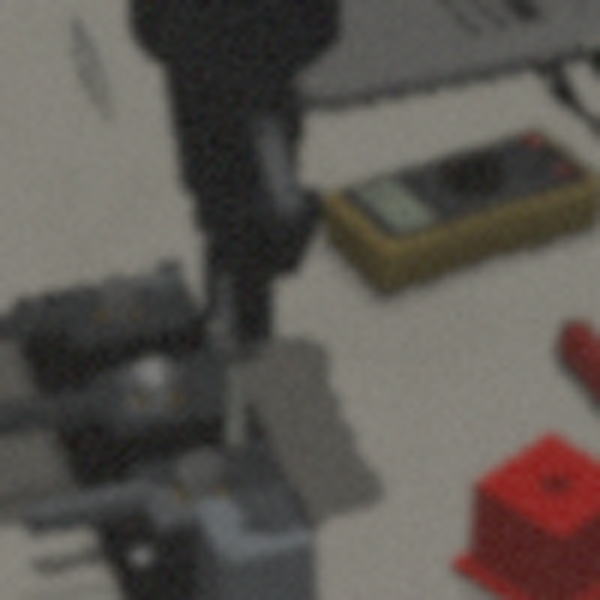

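Foot at about (258,207) and hole centre at (257,201) in the wrist picture: sideways aligned to about 0.3 mm, but the rod is about 5 mm too near along tool x. Correcting and lowering to just above the mouth.

```bash
python3 -m handwheel '[[0,-0.009,-0.004,-5.5,-0.3,10,0],[0,0,0,0,0,10,0],[0,0,0,0,0,0,0],[0,0,0,0,0,0,0]]' 60 >/dev/null
python3 - <<'E'
from h import *
from workcell import env
s=env.observe();c=env.read_camera("wrist")
np.savez("w5.npz",p=s["ee_pos"],o=s["orientation"],**c)
c=wr("w5");crop(c,210,140,100,80,7,"pics/w5a.png")
p=bw([15,-105,0]);p[2]=.1134;go(p)
p[2]=.058;print(proj(c,p),"foot",proj(c,s["ee_pos"]+s["orientation"]@[0,0,.0554]))
E
```

```text
t 5.65 pos [ 0.5206 -0.0939  0.1341] shift [ 1.9  2.3 20.7] turn [-0.001  0.001 -0.004] F [ 0.5  0.1 -1.3] w 0.0123 q [-0.2   0.42  1.91 -0.    0.81 -1.65]
[259.21306175 197.16789088] foot [255.60003181 209.96240971]
```

View pics/w5a.png

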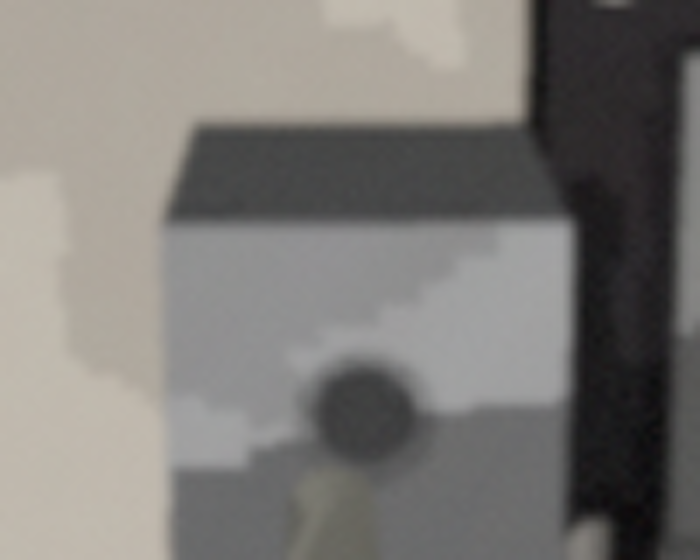

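Hole at (262,198.5) and foot at (258,207): the rod needs to go about +2.5 mm in tool y and +1.3 in x, which agrees with the fit. Correcting and re-checking.

```bash
python3 -m handwheel '[[0,0,-0.004,1.3,2.4,8,0],[0,0,0,0,0,7,0],[0,0,0,0,0,0,0],[0,0,0,0,0,0,0]]' 60 >/dev/null
python3 - <<'E'
from h import *
from workcell import env
s=env.observe();c=env.read_camera("wrist")
np.savez("w6.npz",p=s["ee_pos"],o=s["orientation"],**c)
c=wr("w6");crop(c,210,140,100,80,7,"pics/w6a.png")
p=bw([15,-105,0]);p[2]=.1134;go(p)
p[2]=.058;print(proj(c,p),"foot",proj(c,s["ee_pos"]+s["orientation"]@[0,0,.0554]))
E
```

```text
t 6.1 pos [ 0.5194 -0.091   0.1179] shift [ 0.4 -0.4  4.5] turn [-0.001  0.001  0.001] F [-0.5  1.2  0.1] w 0.012 q [-0.2   0.45  1.92 -0.    0.77 -1.65]
[255.09066188 206.91158401] foot [255.61477462 209.95708841]
```

View pics/w6a.png

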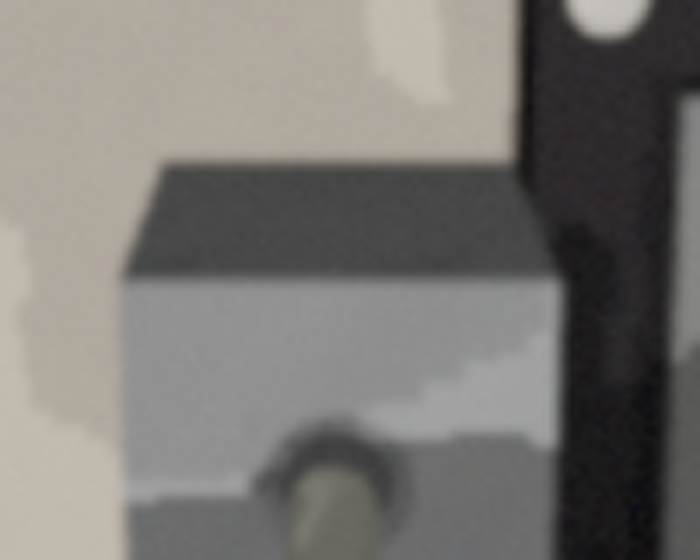

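The foot is centred over the chamfer at (258,207). Inserting.

```bash
python3 -m handwheel '[[0,0,0,0,0,6,0],[0,0,0,0,0,6,0],[0,0,0,0,0,6,0],[0,0,0,0,0,6,0]]' 60 >/dev/null
python3 - <<'E'
from h import *
p=bw([15,-105,0]);p[2]=.0674;go(p)
E
```

```text
t 6.5 pos [ 0.5204 -0.0911  0.0932] shift [ 1.5 -0.3 25.8] turn [-0.001  0.004  0.001] F [-0.2  0.1 -0.7] w 0.012 q [-0.2   0.49  1.93 -0.    0.72 -1.65]
```

```bash
python3 -m handwheel '[[0,0,0,0.5,0,7,0],[0,0,0,0,0,7,0],[0,0,0,0,0,6,0],[0,0,0,0,0,4,0],[0,0,0,0,0,3,0]]' 60 >/dev/null
python3 - <<'E'
from h import *
p=bw([15,-105,0]);p[2]=.0674;go(p)
E
```

```text
t 7.0 pos [ 0.5199 -0.0911  0.0664] shift [ 0.9 -0.3 -1. ] turn [-0.001  0.002  0.001] F [-20.2   3.9  77.5] w 0.0118 q [-0.2   0.54  1.94 -0.    0.66 -1.65]
```

It is pressing at 77 N on the seat, so I unload at once.

```bash
python3 -m handwheel '[[0,0,0,0,0,-0.5,0]]' 60 >/dev/null
python3 - <<'E'
from h import *
from workcell import env
p=bw([15,-105,0]);p[2]=.0674;go(p)
c=env.read_camera("wrist");cv2.imwrite("pics/w7.png",c["pixels"])
c=env.read_camera("scene");np.savez("scene7.npz",**c);crop(c,190,130,100,100,6,"pics/s7.png")
go(p)
E
```

```text
t 7.1 pos [ 0.5203 -0.0912  0.0681] shift [ 1.3 -0.3  0.7] turn [-0.001  0.003  0.001] F [-1.  -0.3 -1.5] w 0.012 q [-0.2   0.53  1.94 -0.    0.67 -1.65]
t 7.2 pos [ 0.5205 -0.0912  0.0676] shift [ 1.5 -0.3  0.1] turn [-0.001  0.004  0.001] F [-0.  -0.4 -0.2] w 0.0116 q [-0.2   0.53  1.94 -0.    0.67 -1.65]
```

View pics/w7.png

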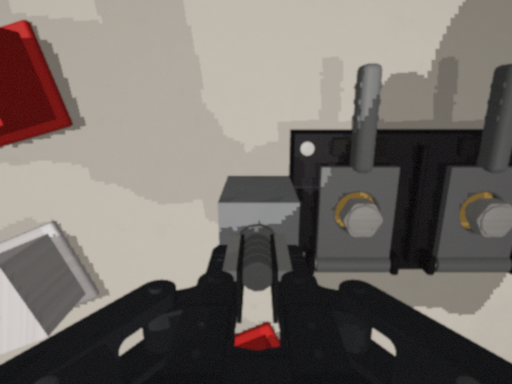

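View pics/s7.png

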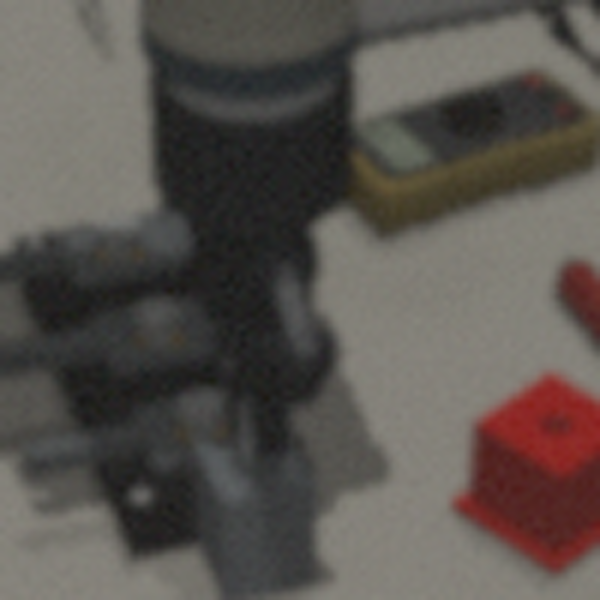

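The collar sits on the tower (grip at (258,255), TCP height matches home to 0.2 mm). Releasing and rising.

```bash
python3 -m handwheel '[[0,0,0,0,0,0,0.35],[0,0,0,0,0,0,0.35],[0,0,0,0,0,-20,0.35],[0,0,0,0,0,-35,0.3],[0,0,0,0,0,-5,0]]' 60 >/dev/null
python3 - <<'E'
from h import *
from workcell import env
s=env.observe();c=env.read_camera("wrist");np.savez("w8.npz",p=s["ee_pos"],o=s["orientation"],**c);cv2.imwrite("pics/w8.png",c["pixels"])
c=env.read_camera("top");np.savez("top8.npz",**c);crop(c,150,180,130,80,6,"pics/t8.png")
c=env.read_camera("scene");np.savez("scene8.npz",**c);crop(c,190,130,100,100,6,"pics/s8.png")
p=bw([8,-50,0]);p[2]=.07;go(p)
E
```

```text
t 7.85 pos [ 0.5165 -0.0905  0.123 ] shift [ 4.1 54.4 53. ] turn [ 0.    -0.007  0.001] F [-0.3  0.7 -0.4] w 0.0001 q [-0.2   0.44  1.92 -0.    0.79 -1.65]
```

View pics/w8.png

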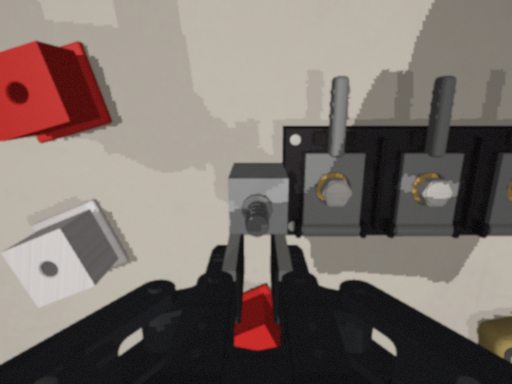

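View pics/s8.png

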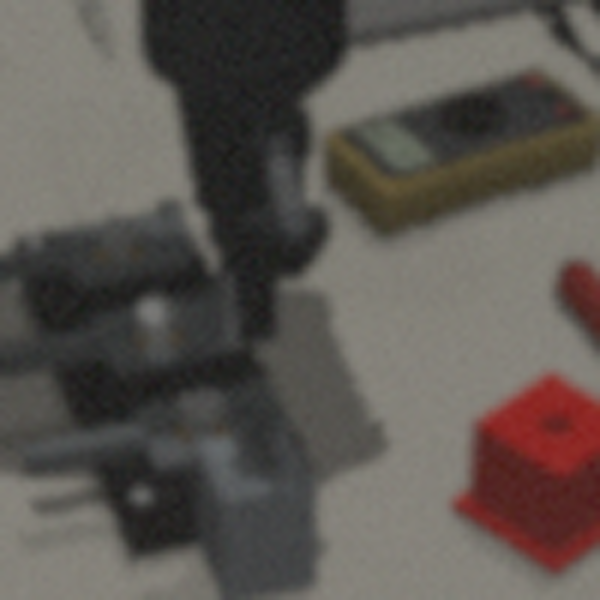

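```bash
python3 - <<'E'
from h import *
c=wr("w8");crop(c,220,150,80,90,7,"pics/w8a.png")
for v in range(196,234,4): print(v,dep(c,258,v).round(4))
print("expected top",proj(c,bw([15,-105,92])))
s=load("scene8");print(proj(s,bw([15,-105,92])),dep(s,*proj(s,bw([15,-105,92]))))
E
```

```text
196 [ 0.5117 -0.0885  0.0631]
200 [ 0.5147 -0.0889  0.0621]
204 [ 0.5148 -0.0889  0.0704]
208 [ 0.5144 -0.0889  0.0795]
212 [ 0.5147 -0.089   0.086 ]
216 [ 0.5149 -0.089   0.0925]
220 [ 0.5172 -0.0893  0.0926]
224 [ 0.5194 -0.0895  0.0934]
228 [ 0.5221 -0.0898  0.0925]
232 [ 0.5246 -0.0901  0.0925]
expected top [254.75640562 222.84102574]
[232.13101933 196.46875701] [ 0.5188111  -0.09168067  0.09231583]
```

View pics/w8a.png

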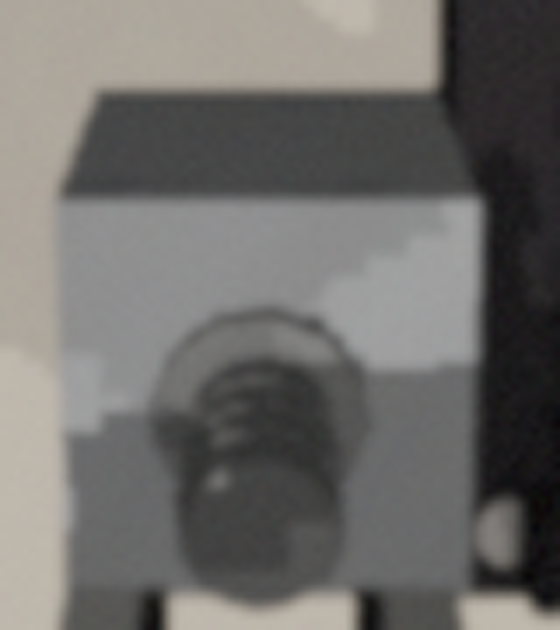

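The rod's top measures 92.5 mm (92 expected), so it is fully home with the collar on the tower at (258,207). Next is bolt 1, tapped with the fingers shut.

```bash
python3 -m handwheel '[[0,-0.007,0,2,25,0,0],[0,0,0,2,28,0,0],[0,0,0,0,0,20,0],[0,0,0,0,0,20,0],[0,0,0,0,0,0,0]]' >/dev/null
python3 -c "
from h import *
p=bw([8,-50,50]);go(p)"
```

```text
t 8.35 pos [ 0.5151 -0.0353  0.0761] shift [-3.3 -0.3 26.1] turn [-0.    -0.007 -0.   ] F [-0.4  0.4 -0.3] w -0.0002 q [-0.09  0.51  1.95  0.    0.68 -1.55]
```

```bash
python3 -m handwheel '[[0,-0.007,0,-3.3,0,12,0],[0,0,0,0,0,8,0],[0,0,0,0,0,3,0]]'
python3 -m handwheel '[[0,0,0,0,0,2,0]]' | grep -E "pos|force"
python3 -m handwheel '[[0,0,0,0,0,1.5,0]]' | grep -E "pos|force"
```

```text
clock: 8.65
ee_pos: [0.5171, -0.0357, 0.051]
orientation: [[-0.994, 0.113, -0.004], [0.113, 0.994, 0.0], [0.004, -0.0, -1.0]]
force: [-0.0, 0.6, 0.4]
gripper_width: 0.0001
ee_pos: [0.5171, -0.0358, 0.0493]
force: [-6.9, 1.6, 33.1]
ee_pos: [0.5171, -0.0358, 0.0493]
force: [-7.0, 2.2, 29.8]
```

Bolt 1 held 33 N with under 1 mm of give, so it is tight. On to bolt 2.

```bash
python3 -m handwheel '[[0,0,0,0,0,-15,0],[0,0,0,0,20,-10,0],[0,0,0,0,35,0,0],[0,0,0,0,15,0,0],[0,0,0,0,0,0,0]]' >/dev/null
python3 -c "
from h import *
p=bw([8,20,50]);go(p)"
```

```text
t 9.35 pos [0.527  0.0345 0.0784] shift [ 0.8 -0.9 28.4] turn [ 0.001 -0.001 -0.004] F [-0.8  0.3 -0.3] w -0.0002 q [ 0.04  0.52  1.93  0.    0.69 -1.41]
```

```bash
python3 -m handwheel '[[0,0,0,0.8,-0.9,14,0],[0,0,0,0,0,9,0],[0,0,0,0,0,2.5,0]]' | grep -E "pos|force"
python3 -m handwheel '[[0,0,0,0,0,2,0]]' | grep -E "pos|force"
```

```text
ee_pos: [0.5256, 0.032, 0.0509]
force: [0.2, -0.1, 0.1]
ee_pos: [0.5254, 0.0316, 0.0491]
force: [-10.5, 6.1, 47.8]
```

Bolt 2 held too, so it is tight (48 N with under 1 mm of give). Bolt 3 next, with smaller steps.

```bash
python3 -m handwheel '[[0,0,0,0,0,-15,0],[0,0,0,0,20,-10,0],[0,0,0,0,35,0,0],[0,0,0,0,17,0,0],[0,0,0,0,0,0,0]]' >/dev/null
python3 -c "
from h import *
p=bw([8,90,50]);go(p)"
```

```text
t 10.25 pos [0.5339 0.1012 0.0732] shift [ 0.   2.  23.2] turn [-0.    -0.005 -0.012] F [ 0.3 -0.8 -0.2] w -0.0003 q [ 0.16  0.54  1.9   0.    0.71 -1.28]
```

```bash
python3 -m handwheel '[[0,-0.005,-0.012,0,2,12,0],[0,0,0,0,0,6,0],[0,0,0,0,0,2.5,0]]' | grep -E "pos|force"
python3 -m handwheel '[[0,0,0,0,0,1.2,0]]' | grep -E "pos|force"
```

```text
ee_pos: [0.5333, 0.1013, 0.0502]
force: [-0.2, 0.3, 0.6]
ee_pos: [0.5328, 0.1005, 0.0482]
force: [0.3, 1.5, 0.3]
```

```bash
python3 -m handwheel '[[0,0,0,0,0,1.2,0]]' | grep -E "pos|force"; python3 -m handwheel '[[0,0,0,0,0,1.2,0]]' | grep -E "pos|force"
```

```text
ee_pos: [0.5327, 0.1001, 0.0466]
force: [-0.1, 0.8, 1.5]
ee_pos: [0.5328, 0.0998, 0.0453]
force: [-0.3, 0.7, 1.3]
```

Bolt 3 gives way at about 1.5 N. I push it the rest of the 7 mm.

```bash
python3 -m handwheel '[[0,0,0,0,0.5,1.4,0]]' | grep -E "pos|force"; python3 -m handwheel '[[0,0,0,0,0.5,1.2,0]]' | grep -E "pos|force"; python3 -m handwheel '[[0,0,0,0,0,0.8,0]]' | grep -E "pos|force"
```

```text
ee_pos: [0.5328, 0.1, 0.044]
force: [-0.5, -0.2, 1.5]
ee_pos: [0.533, 0.1003, 0.0429]
force: [-3.1, -2.9, 16.4]
ee_pos: [0.533, 0.1002, 0.0429]
force: [-5.0, -1.1, 17.7]
```

Bolt 3 stopped at 42.9 mm, a 7 mm drop. Now I rise and look for the hinge and tongue.

```bash
python3 -m handwheel '[[0,0,0,0,0,-15,0],[0,0,0,0,0,-30,0],[0,0,0,0,0,-40,0.4],[0,0,0,0,0,0,0.4],[0,0,0,0,0,0,0.4]]' >/dev/null
python3 - <<'E'
from h import *
from workcell import env
s=env.observe();c=env.read_camera("wrist");np.savez("w9.npz",p=s["ee_pos"],o=s["orientation"],**c);cv2.imwrite("pics/w9.png",c["pixels"])
c=wr("w9");crop(c,200,50,130,160,4,"pics/w9a.png")
print(dep(c,258,100),s["ee_pos"],s["gripper_width"])
E
```

```text
[0.46561228 0.10956048 0.04341969] [0.53258015 0.10047699 0.13027335] 0.0342989843922917
```

View pics/w9.png

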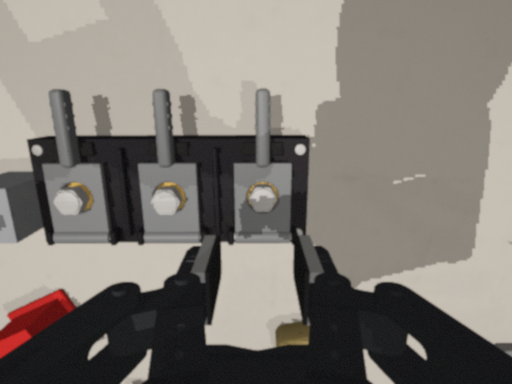

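View pics/w9a.png

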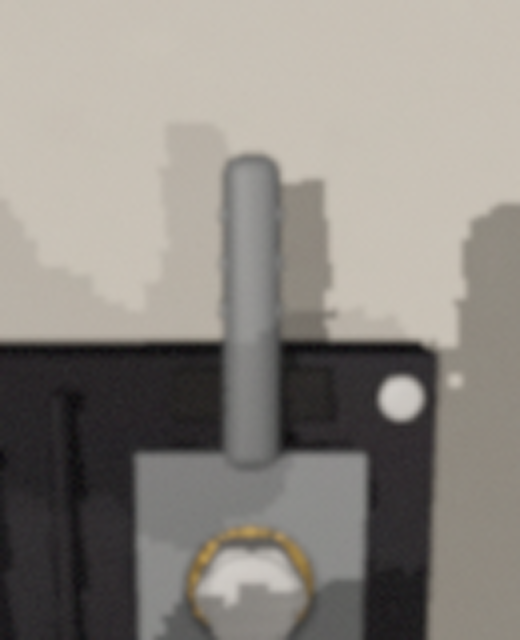

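Bolt 3's head at (262,198) sits visibly lower than those at (70,203) and (167,202). Cap 3's tongue runs from (263,90) to (262,165). Now I compute the hinge from it.

```bash
cat >> h.py <<'E'
def wb(X):
    c,s=np.cos(YAW),np.sin(YAW);d=np.array(X)-BO
    return np.array([c*d[0]+s*d[1],-s*d[0]+c*d[1],d[2]])*1e3
E
python3 - <<'E'
from h import *
c=wr("w9")
for n,u,v,z in(("platefront",262.5,162.9,.037),("tip",262.8,89.5,.042),("blockfront",280,136.5,.028),("bolt",262.3,199.5,.043),("hingeback",262.5,240,.037)):
    print(n,wb(at_z(c,u,v,z)).round(1),"depth",wb(dep(c,u,v)).round(1))
t=load("top0")
f=lambda a,b:((a+.5)/6-.5+150,(b+.5)/6-.5+180)
for n,a,b,z in(("tip3",128,383,.037),("pf3",150,260,.037),("back3",170,105,.037),("tip2",297,405,.037),("tip1",470,430,.037)):
    print(n,wb(at_z(t,*f(a,b),z)).round(1))
E
```

```text
platefront [-16.6  91.9  37. ] depth [-18.1  91.7  44.9]
tip [-67.4  91.8  42. ] depth [-67.4  91.8  42.5]
blockfront [-34.7 104.9  28. ] depth [-32.9 106.   11.4]
bolt [ 9.4 91.7 43. ] depth [ 9.  91.7 44.3]
hingeback [44.2 92.1 37. ] depth [43.  92.  39.8]
tip3 [-68.5  89.9  37. ]
pf3 [-18.5  89.4  37. ]
back3 [45.2 92.  37. ]
tip2 [-67.9  21.3  37. ]
tip1 [-68.3 -49.   37. ]
```

The hinge is at block x ≈ 41 and the tongue tip at -69, which agrees with the sizes given. I will grip at 96 mm radius (block x -55, y 90) with the tool straight down.

```bash
python3 -m handwheel '[[0,0,0,30,0,15,0.4],[0,0,0,30,0,15,0.4],[0,0,0,3,0,0,0.4],[0,0,0,0,0,0,0.4]]' >/dev/null
python3 -c "
from h import *
go(bw([-55,90.5,18]))"
```

```text
t 12.1 pos [0.4678 0.1076 0.0968] shift [-3.8  3.9 78.8] turn [-0.003 -0.006 -0.002] F [ 0.3  0.4 -0.2] w 0.0342 q [ 0.2   0.43  2.03 -0.    0.69 -1.25]
```

```bash
python3 -m handwheel '[[-0.003,-0.006,-0.002,-3.8,3.9,15,0.4],[0,0,0,0,0,25,0.4],[0,0,0,0,0,0,0.4],[0,0,0,0,0,0,0.4]]' >/dev/null
python3 -c "
from h import *
go(bw([-55,90.5,18]))"
```

```text
t 12.5 pos [0.4761 0.1114 0.056 ] shift [ 4.7 -1.1 37.9] turn [ 0.001  0.003 -0.   ] F [0.1 0.6 0.3] w 0.0342 q [ 0.21  0.52  2.03  0.    0.59 -1.25]
```

```bash
python3 -m handwheel '[[0,0,0,4.5,-1,12,0.4],[0,0,0,0,0,12,0.4],[0,0,0,0,0,8,0.4],[0,0,0,0,0,0,0.4]]' >/dev/null
python3 - <<'E'
from h import *
go(bw([-55,90.5,18]))
from workcell import env
c=env.read_camera("wrist");cv2.imwrite("pics/w10.png",c["pixels"])
E
```

```text
t 12.9 pos [0.4756 0.1112 0.0253] shift [ 4.1 -0.9  7.3] turn [ 0.003  0.008 -0.001] F [-0.9 -0.1  0.2] w 0.0343 q [ 0.21  0.58  2.03 -0.    0.52 -1.25]
```

View pics/w10.png

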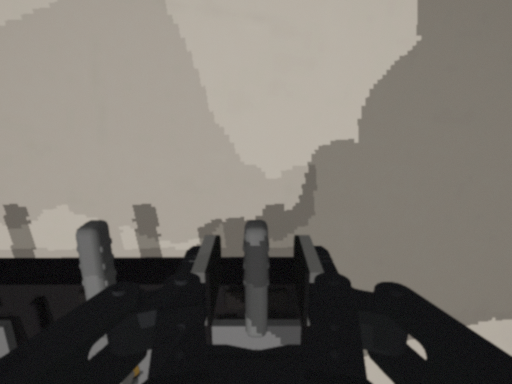

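Tongue 3 is at (257,280), midway between the pads. A last correction, then I close.

```bash
python3 -m handwheel '[[0.003,0.008,0,4.5,-0.9,6,0.4],[0,0,0,0,0,1,0.25],[0,0,0,0,0,0,0],[0,0,0,0,0,0,0],[0,0,0,0,0,0,0]]' 60
python3 -c "
from h import *
go(bw([-55,90.5,18]))"
```

```text
clock: 13.45
ee_pos: [0.472, 0.1112, 0.0192]
orientation: [[-0.994, 0.113, 0.002], [0.113, 0.994, -0.0], [-0.002, 0.0, -1.0]]
force: [-0.6, 0.8, -2.0]
gripper_width: 0.0091
t 13.45 pos [0.472  0.1112 0.0192] shift [ 0.5 -0.4  1.2] turn [ 0.     0.002 -0.001] F [-0.6  0.8 -2. ] w 0.0091 q [ 0.21  0.59  2.04 -0.    0.51 -1.25]
```

Gripped. I lift along the hinge's arc, turning the tool with it.

```bash
python3 -m handwheel '[[0,0.05,0,0.6,0,-4.8,0],[0,0.08,0,0.9,0,-7.7,0],[0,0.08,0,0.9,0,-7.7,0]]' 60
cat >> h.py <<'E'
def arc(th,r=(95.5,15.5),y=90.5):
    c,s=np.cos(th),np.sin(th);X,Z=-r[0],-r[1]
    x=c*X+s*Z; z=-s*X+c*Z
    go(bw([41+x,y,34.5+z]),th)
E
python3 -c "
from h import *
arc(.21)"
```

```text
clock: 13.75
ee_pos: [0.471, 0.1114, 0.0404]
orientation: [[-0.972, 0.111, -0.208], [0.109, 0.994, 0.024], [0.21, 0.001, -0.978]]
force: [3.2, -3.0, -4.7]
gripper_width: 0.0095
t 13.75 pos [0.471  0.1114 0.0404] shift [-0.1 -0.5  1.2] turn [ 0.    -0.001  0.001] F [ 3.2 -3.  -4.7] w 0.0095 q [ 0.17  0.61  1.91  0.08  0.83 -1.35]
```

Forces are low and it tracks the arc. Continuing.

```bash
python3 -m handwheel '[[0,0.08,0,0.9,-0.2,-7.7,0],[0,0.08,0,0.9,0,-7.7,0],[0,0.08,0,0.9,0,-7.7,0],[0,0.08,0,0.9,0,-7.7,0]]' 60 | grep -E "force|wid"
python3 -c "
from h import *
arc(.53);arc(.9)"
```

```text
force: [2.1, 0.5, -7.9]
gripper_width: 0.0088
t 14.15 pos [0.4784 0.1104 0.0715] shift [-0.1 -0.4  2.4] turn [ 0.001 -0.012  0.002] F [ 2.1  0.5 -7.9] w 0.0088 q [ 0.13  0.71  1.69  0.13  1.28 -1.4 ]
t 14.15 pos [0.4784 0.1104 0.0715] shift [ -0.5  -0.3 -33.2] turn [0.001 0.358 0.002] F [ 2.1  0.5 -7.9] w 0.0088 q [ 0.13  0.71  1.69  0.13  1.28 -1.4 ]
```

```bash
python3 -m handwheel '[[0,0.08,0,0.9,-0.2,-7,0],[0,0.08,0,0.9,0,-7.4,0],[0,0.08,0,0.9,0,-7.4,0],[0,0.08,0,0.9,0,-7.4,0]]' 60 | grep -E "force|wid"
python3 -c "
from h import *
arc(.84);arc(1.05)"
```

```text
force: [-0.5, 1.1, -1.5]
gripper_width: 0.0094
t 14.55 pos [0.4939 0.1087 0.0971] shift [-0.2 -0.4  2.6] turn [ 0.002 -0.035  0.002] F [-0.5  1.1 -1.5] w 0.0094 q [ 0.1   0.86  1.46  0.16  1.68 -1.42]
t 14.55 pos [0.4939 0.1087 0.0971] shift [  1.6  -0.4 -17.6] turn [0.002 0.175 0.002] F [-0.5  1.1 -1.5] w 0.0094 q [ 0.1   0.86  1.46  0.16  1.68 -1.42]
```

```bash
python3 -m handwheel '[[0,0.07,0,0.8,-0.2,-6.5,0],[0,0.06,0,0.7,0,-5.8,0],[0,0.04,0,0.3,0,-4,0],[0,0,0,0,0,0,0]]' 60 | grep -E "force|wid"
python3 - <<'E'
from h import *
arc(1.05)
from workcell import env
for n in("scene","top","wrist"):
    c=env.read_camera(n);cv2.imwrite(f"pics/{n}11.png",c["pixels"]);np.savez(n+"11.npz",**c)
c=load("scene11");crop(c,170,90,130,140,4,"pics/s11.png")
arc(1.05)
E
```

```text
force: [-0.1, 0.6, 3.0]
gripper_width: 0.0088
t 14.95 pos [0.506  0.1073 0.109 ] shift [ 0.4 -0.4 -0.6] turn [ 0.002 -0.01   0.002] F [-0.1  0.6  3. ] w 0.0088 q [ 0.08  0.96  1.34  0.18  1.89 -1.42]
t 15.1 pos [0.506  0.1073 0.1089] shift [ 0.5 -0.4 -0.6] turn [ 0.002 -0.006  0.002] F [0.3 1.2 0.8] w 0.0088 q [ 0.08  0.96  1.34  0.18  1.89 -1.42]
```

View pics/s11.png

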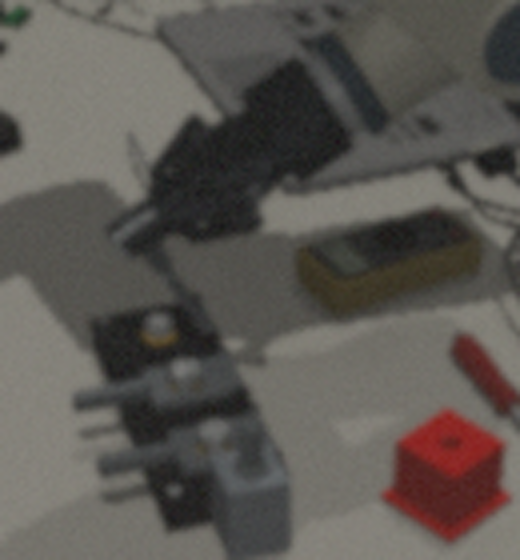

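View pics/wrist11.png

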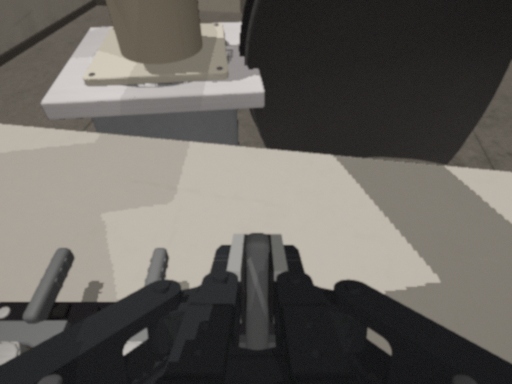

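View pics/top11.png

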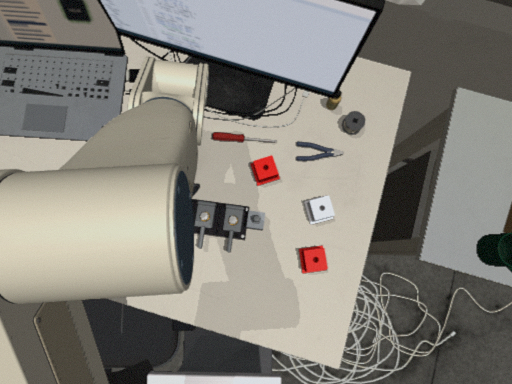

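The scene shows cap 3 raised and held by the fingers at (140,230) in the crop. Bolt 3 is bared at (160,330), caps 1 and 2 are shut, and the rod is in the tower. In the wrist picture the tongue at (257,290) is between the pads, and the top picture shows the bystanders where they were. One holding check, then hand in.

```bash
python3 -m handwheel '[[0,0,0,0,0,0,0],[0,0,0,0,0,0,0],[0,0,0,0,0,0,0]]' 60 | grep -E "pos|force|wid"
python3 - <<'E'
from h import *
from workcell import env
arc(1.05)
print(env.hand_in())
E
```

```text
ee_pos: [0.506, 0.1073, 0.1088]
force: [-0.8, 0.1, 0.7]
gripper_width: 0.009
t 15.4 pos [0.506  0.1073 0.1088] shift [ 0.5 -0.4 -0.7] turn [ 0.002 -0.003  0.002] F [-0.8  0.1  0.7] w 0.009 q [ 0.09  0.95  1.35  0.18  1.88 -1.42]
the job is handed in; nothing more can be done
None
```

I did the whole job in the order asked and handed it in at 15.4 s, with no verdict reported.

- **Rod:** I pushed it home in the socket. Its top measured 92.5 mm above the desk (92 mm expected) and the collar sat on the tower.
- **Bolts:** 1 and 2 were tight, giving less than 1 mm. Bolt 3 gave way at about 1.5 N, dropped 7 mm and stayed down.
- **Cap:** I lifted cap 3 to about 60 degrees, worked out from the tool's tilt and position. The last check before handing in showed the fingers holding the tongue (9 mm opening), steady, with under 2 N on the wrist. The pictures just before showed caps 1 and 2 shut and the screwdriver and cutters where they were. The multimeter was hidden in the top view but showed no sign of having moved in the scene view.

**Forces higher than intended:** seating the rod reached a reading of 77 N at the wrist, and tapping bolts 1 and 2 reached 33 N and 48 N. All are under the 120 N wrist limit. They came through the fingers or the held rod, which I took not to fall under the 40 N limit for the arm and gripper body.

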